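# Hang the palm sander on its spring balancer hook

### The arm

A 6-joint arm with a two-finger parallel gripper is mounted at the origin on the work surface. World frame = base frame: x ahead of the robot, y to its left, z up, the work surface at z = 0. Lengths are in mm, angles in rad, forces in N, time in s.
With the tool pointing down it reaches from about 300 to 850 mm from the base axis. Payload 4.2 kg.
Tool frame: the origin (TCP) lies between the finger pads; the fingertips stand 19 mm ahead of it and the grasp point (between the pads) is the TCP (env.finger_overhang is the z of the fingertips in the tool frame, in mm); z points along the fingers, y is the direction in which the jaws open and shut (so a half turn about z gives the same grasp; the last joint's range is limited). The gripper opens to 91 mm and grips with 3 to 60 N. Pads are 32 mm wide; open, the fingers measure 118 mm over their backs; the gripper's body (76 mm by 178 mm) begins 60 mm behind the grasp point.
Start: joints at [1.118, 0.32, 1.565, -0, 1.257, -0.02], TCP at [241.167, 521.996, 232.976] pointing down, gripper open.
Joint ranges: [-3.11, 3.11], [-0.84, 2.01], [0.21, 2.61], [-1.34, 4.49], [0.05, 2.63], [-2.56, 2.56]. Speed limits (rad/s): [2.57, 2.57, 3.14, 3.14, 3.14, 3.14].

### API

Orientations are given as [roll, pitch, yaw] about the fixed x, y, z axes, in that order (R = Rz(yaw) Ry(pitch) Rx(roll)).
In Python, from cell import env, optics, workorder, nets gives the robot as it stands. The module is installed in compiled form; this text tells all that it offers.
- The arm moves only by the shell command python3 -m pendant 'ROWS' [FORCE]. ROWS is JSON, a list that holds one entry, the list of rows, each a list of 5 numbers: the finger opening in m, from 0 to 0.0912, then the shift along the tool's x, y, z in m, then the turn about the tool's z in degrees. A call has 1 to 10 rows; each row shifts and turns the commanded pose from where the row before left it, along the tool's axes as they then stand; what a row does not reach is not made up. A row lasts 1/8 s, in which the tool goes at most 62.5 mm and 10.7 degrees, less where a joint would pass 70% of its speed; a pose out of reach is approached as far as the arm can. A call is refused whole if a number of a shift passes 0.0625 or a number of a turn 10.7, either way. A call with a gripper value outside its range is refused whole. The fingers move at their own pace and stop on an object; FORCE is the grip in N (left out, the last holds). Time passes only in rows, so rows that do not move let the fingers close. It gives the time, the measured TCP pose, the force and the opening at its end, in the units of the state.
- env.sense(): the state, without advancing time (a new reading comes with each control period).
- optics.snapshot(name): name is "scene" or "side" or "wrist"; returns the picture (420x560x3 uint8, red, green, blue); there is no depth.
- optics.calibration(name): a dict with "fx", "fy", "cx", "cy" (pixels), "rvec" (rotation vector, rad) and "tvec" (3), from world to camera coordinates, as OpenCV has them; the wrist camera has in their place "hand_eye" (4x4, takes a point from camera to tool coordinates, whose origin is the TCP and whose axes are the flange's). Camera axes: x right, y down, z forward; pixel columns grow to the right and rows downward; lengths in mm; the calibration is good to about 2 mm. The wrist camera is an equidistant fisheye: a pixel r from the principal point sees the ray r / f radians off the axis. A picture is of the moment at which its call begins: read the wrist's pose just before it. calibration takes no time and is no camera call.
- workorder.close_job(): hands the job in, once; it reports no verdict.
Trained networks look in the newest picture that a camera, given by its name, has taken for a name from the list of things; names that differ only in an ending like _2 or _b are one class to them, and where a whole thing is asked for, a point or a joint stands for the part that bears it (a point fixed in the world has none). Each returns a list of dicts, best first, with "p" (0 to 1); they miss things now and then, are a little off and sometimes report something else, mostly with a low value. They report only what shows in the picture. A call takes as long as a camera call. They do not tell look-alikes from the thing itself.
- nets.trace(label, camera): "mask" (420x560 bool, what is visible of it) and "extent" ([centre column, centre row, width, height] in pixels, round what is visible of it).
The state is a dict: "time": time; "joint_pos": joint angles; "qd": joint speeds; "joint_torque": joint torques, N m; "eef_pos": TCP position; "tcp_rot": TCP orientation; "wrist_force": force on the tool from outside, world axes, zero at the start; "torque": the same for the moment, N m; "gripper_width": opening from 0.0 (shut) to 1.0 (fully open).
Only numpy, scipy, OpenCV 4.12 (cv2) and the standard library are available. Lean on these libraries where they do the work, as an engineer would, in place of code of your own. Each camera call takes 0.05 s, during which the arm holds its last target.

### The job

Put the palm sander away on its balancer: carry it upright and set it down in the wooden parking tray under the rail, with its handle loop running across the rail, and let go of it. Then take the yellow tab, pull the sprung hook down beside the loop, slide it sideways so that the hook is through the loop, and let it go so that the spring lifts the sander clear of the tray and it hangs there still. Leave the belt roll, the jar and the small wooden box standing where they are.

Things in the scene. Friction and masses are not known exactly. Their poses are not given: they have to be found in the camera images.
- stand: Fixed balancer stand. Origin on the bench under the hook's line of travel; x away from the robot, y along the rail. Rail 490 mm up, 100 mm beyond the line; posts 190 mm beyond it at y = +-240 mm. The green housing (50 mm wide in y, x -60 to +20 mm, underside 395 mm up) overhangs the tab: a tool pointing straight down there hits it; one tilted 30 to 40 degrees, coming from the robot's side, has room
- carriage (a joint): Position of housing and hook along the rail in m, 0 to 0.28: the hook's shank is at the stand's y = this - 0.130. Slides freely (about 1 N of friction). Starts near 0, well to the -y side of the tray
- hook (a joint): How far the hook is pulled down, in m: 0 retracted (bottom bar's centre 237 mm above the bench), 0.150 end of travel. The spring pulls up with 2.5 N at 0, plus 0.55 N per 10 mm (9.7 N at 0.13); damped, 22 N s/m, so it rises slowly. It moves straight up and down and does not turn
- hook_throat (a point): Seat of the steel J hook, on top of the middle of its bottom bar (8 mm round); axes as the stand. The J lies in the stand's y-z plane: shank axis 15 mm to the -y side, upturned tip 16 mm to the +y side, its end 18 mm above this point. Open at the top, gap 22 mm
- pull_tab (a point): Centre of the yellow pull tab, fixed to the hook: upright plate 12 mm thick (y), 38 mm in x, 44 mm high, axes as the stand. hook_throat lies 76 mm further in x, 15 mm further in y and 71 mm lower
- tray_floor (a point): Centre of the inner floor (6 mm above the bench) of the fixed wooden parking tray: 104 mm square inside, 116 mm outside, rim 16 mm above the bench; axes as the stand, centre under the hook's line of travel
- sander_loop (a point): Centre of the top bar of the steel loop on the palm sander (loose, 0.5 kg, 96 mm square black pad, white round body). Bar along x: 62 mm long, 8 thick (y), 10 high; 140 mm above the underside, over the centre; z up. Loop open in y: 50 mm wide, 49 mm from bar down to body. Carry it by the bar; in the tray the bar lies along the stand's x, either end forward
- belt_roll: Bystander: a loose ring of red-brown abrasive belt, 96 mm across, 50 mm high, on the bench; origin at the centre of its underside
- jar: Bystander: a loose amber jar with a white cap, 52 mm across, 60 mm high; origin at the centre of its underside
- wood_box: Bystander: a loose small open wooden box, 90 x 130 x 60 mm high; origin at the centre of its underside
Mind the look-alikes: they are no part of the job. Of the things that look like the part that bears sander_loop, the middle-sized one is meant. Of the things shaped like the part that bears tray_floor, the wooden one is meant.

How it is judged:
By the outcome, as a careful person would: the job done as asked, in the order asked, and still so for the second after the job is handed in, with the robot touching nothing.
It also fails if it takes over 72 s, if anything falls off the work surface, if the arm or the gripper's body presses on something with over 40 N, if the wrist force passes 120 N, or if a joint passes its speed limit or range.

## Working session

There is one attempt and no reset: what is moved stays moved. The work goes in short steps, Python scripts to look and compute and a shell command to move; the robot and the scene stay as the last step left them, time stands still between calls to the robot, and variables do not carry over. Pictures are saved under pics/ and viewed, and the job is handed in when it is done.

```bash
mkdir -p pics; ls
python3 - <<'E'
from cell import env, optics
import cv2
print(env.sense())
for n in("scene","side","wrist"):
    im=optics.snapshot(n); cv2.imwrite(f"pics/{n}0.png",im[:,:,::-1]); print(n,optics.calibration(n))
E
```

```text
pics
{'time': 0.0, 'joint_pos': array([ 1.11799608e+00,  3.20256783e-01,  1.56568087e+00, -1.60290662e-06,
        1.25740263e+00, -2.00043444e-02]), 'qd': array([-1.96942347e-05, -9.64817433e-04, -1.30898469e-03, -7.35568196e-04,
       -2.06014659e-03,  1.40622371e-03]), 'joint_torque': array([-1.25843559e-03, -4.12445927e+01, -2.31978571e+01,  7.27015338e-02,
        4.52915090e-02, -1.28211072e-04]), 'eef_pos': array([240.95281846, 521.549983  , 232.13971808]), 'tcp_rot': array([-3.13984534e+00, -3.34342086e-05,  2.70879722e+00]), 'wrist_force': array([ 0.92439561, -0.30303225,  0.19267528]), 'torque': array([-0.06068013,  0.03798846, -0.01894919]), 'gripper_width': 1.0041399570260037}
scene {'fx': 397.05008664309946, 'fy': 397.05008664309946, 'cx': 280.9997494677453, 'cy': 207.24105278673443, 'rvec': array([ 2.61621091,  0.38993812, -0.10826996]), 'tvec': array([-469.68704972,  -71.31956295, 1337.6794676 ])}
side {'fx': 514.9187321160356, 'fy': 514.9187321160356, 'cx': 291.3717243497196, 'cy': 206.19898699707343, 'rvec': array([ 2.41626748, -0.13033705,  0.04662197]), 'tvec': array([-490.18571576,  120.89633591, 1487.42263473])}
wrist {'fx': 325.19226210127806, 'fy': 325.19226210127806, 'cx': 274.36316921233976, 'cy': 210.27117874528935, 'hand_eye': array([[ 9.36208398e-04, -9.63753636e-01, -2.66792153e-01,
         7.68217460e+01],
       [ 9.99999395e-01,  7.48282905e-04,  8.06048676e-04,
        -6.00646373e-01],
       [-5.77196335e-04, -2.66792746e-01,  9.63753754e-01,
        -1.52962156e+02],
       [ 0.00000000e+00,  0.00000000e+00,  0.00000000e+00,
         1.00000000e+00]])}
```

View pics/scene0.png

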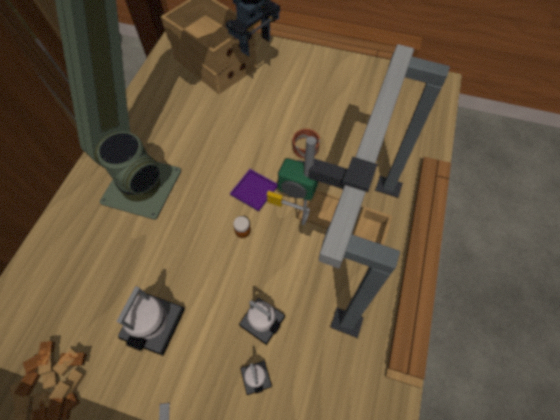

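View pics/side0.png

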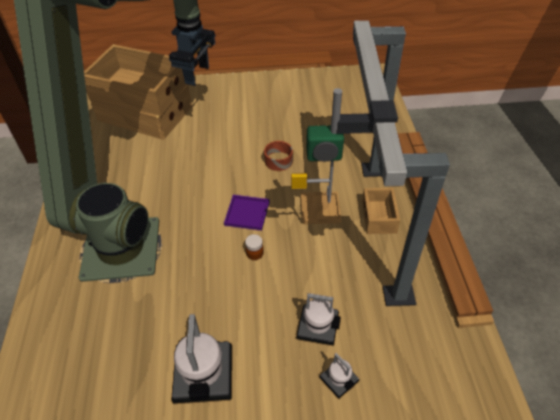

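View pics/wrist0.png

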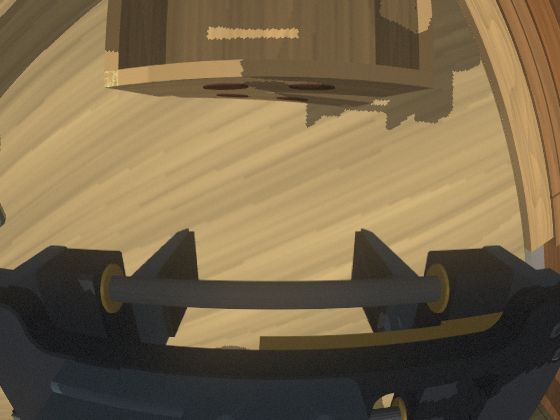

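Run:
```python
import cv2
a=cv2.imread("pics/scene0.png");b=cv2.imread("pics/side0.png")
cv2.imwrite("pics/c1.png",cv2.resize(a[110:360,210:460],(600,600),interpolation=2))
cv2.imwrite("pics/c2.png",cv2.resize(b[60:400,180:480],(529,600),interpolation=2))
```

```text
(no output)
```

View pics/c1.png

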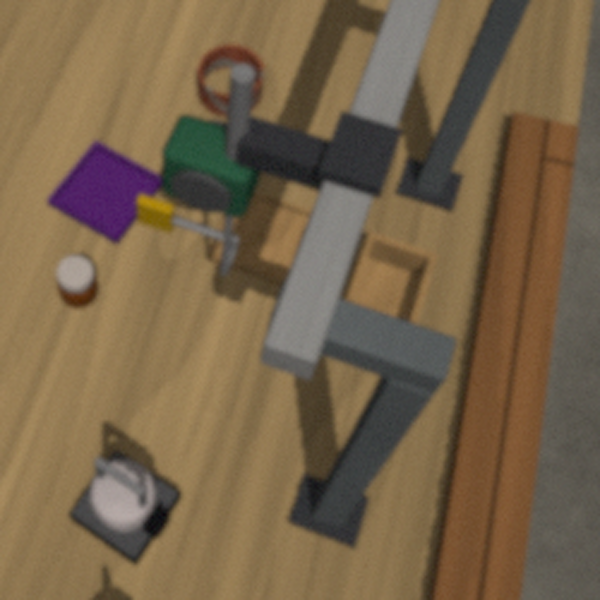

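View pics/c2.png

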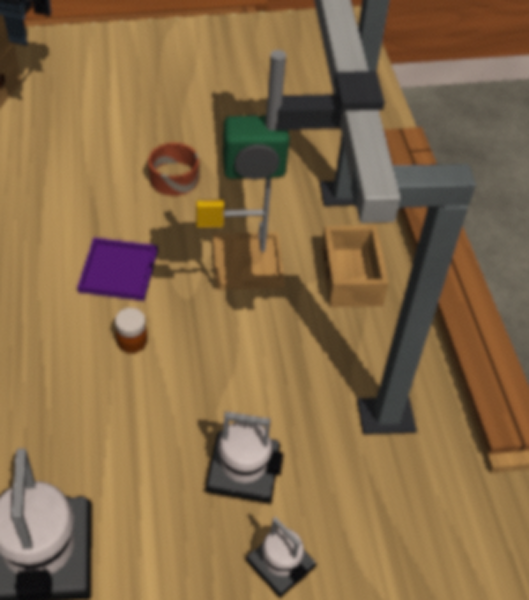

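```bash
cat > h.py <<'E'
import numpy as np, cv2
from cell import env, optics, nets
def cal(n):
    c=optics.calibration(n); K=np.array([[c['fx'],0,c['cx']],[0,c['fy'],c['cy']],[0,0,1.]])
    return K,np.array(c['rvec']),np.array(c['tvec'])
def plane(n,px,z):
    K,r,t=cal(n);R=cv2.Rodrigues(r)[0];C=-R.T@t
    d=R.T@np.linalg.inv(K)@np.array([px[0],px[1],1.]);return C+d*(z-C[2])/d[2]
def proj(n,P):
    K,r,t=cal(n);return cv2.projectPoints(np.array(P,float).reshape(-1,3),r,t,K,None)[0][:,0]
def tri(px):
    A=[];b=[]
    for n,p in px.items():
        K,r,t=cal(n);R=cv2.Rodrigues(r)[0];C=-R.T@t
        d=R.T@np.linalg.inv(K)@np.array([p[0],p[1],1.]);d/=np.linalg.norm(d);M=np.eye(3)-np.outer(d,d);A.append(M);b.append(M@C)
    A=np.vstack(A);b=np.hstack(b);X=np.linalg.lstsq(A,b,rcond=None);return X[0],np.sqrt(X[1])
def rot(s):
    from scipy.spatial.transform import Rotation as Ro
    return Ro.from_euler('xyz',s['tcp_rot']).as_matrix()
def st():
    s=env.sense();print('t',round(s['time'],2),'p',s['eef_pos'].round(1),'rpy',np.degrees(s['tcp_rot']).round(1),'F',s['wrist_force'].round(1),'w',round(s['gripper_width']*91.2,1),'j',s['joint_pos'].round(2));return s
def wproj(P,s):
    c=optics.calibration('wrist');H=c['hand_eye'];R=rot(s)
    pt=(np.array(P,float).reshape(-1,3)-s['eef_pos'])@R
    pc=(pt-H[:3,3])@H[:3,:3]
    th=np.arctan2(np.hypot(pc[:,0],pc[:,1]),pc[:,2]);ph=np.arctan2(pc[:,1],pc[:,0])
    return np.c_[c['cx']+c['fx']*th*np.cos(ph),c['cy']+c['fy']*th*np.sin(ph)]
def wplane(px,z,s):
    c=optics.calibration('wrist');H=c['hand_eye'];R=rot(s)
    dx,dy=(px[0]-c['cx'])/c['fx'],(px[1]-c['cy'])/c['fy'];th=np.hypot(dx,dy)
    d=np.array([np.sin(th)*dx/th,np.sin(th)*dy/th,np.cos(th)])
    d=R@H[:3,:3]@d;C=s['eef_pos']+R@H[:3,3];return C+d*(z-C[2])/d[2]
E
python3 - <<'E'
from h import *
a=plane('side',(400,295),0);b=plane('side',(373,169),0)
print('side',a,b);a=plane('scene',(347.5,320.4),0);b=plane('scene',(389,187),0);print('scene',a,b)
for lab in ['sander_loop','pull_tab','carriage','hook','hook_throat','stand','tray_floor','wood_box','jar','belt_roll']:
  for n in('scene','side'):
    try:
        for r in nets.trace(lab,n)[:4]: print(lab,n,round(r['p'],2),np.round(r['extent'],1))
    except Exception as e: print(lab,n,e)
E
```

```text
side [ 760.38826975 -240.45785546    0.        ] [789.95667235 240.55717601   0.        ]
scene [ 759.40469857 -234.93642134    0.        ] [796.93129233 237.20991379   0.        ]
sander_loop scene 0.97 [262.3 322.4  45.8  52.3]
sander_loop scene 0.9 [254.9 378.3  30.6  35.6]
sander_loop scene 0.83 [151.  320.6  66.   68.7]
sander_loop side 0.68 [318.3 320.6  44.2  51.6]
sander_loop side 0.59 [202.3 360.8  61.3  87.8]
sander_loop side 0.57 [338.1 377.8  41.4  47. ]
pull_tab scene 0.59 [288.8 207.   41.3  29. ]
pull_tab side 0.77 [311.8 184.3  42.9  37.3]
carriage scene 0.76 [323.2 181.  108.9  89.2]
carriage side 0.62 [341.5 144.8 109.  111.6]
carriage side 0.53 [311.5 181.6  41.7  35. ]
hook scene 0.89 [288.1 209.5  48.   34.4]
hook side 0.7 [312.2 179.3  41.   38.3]
hook_throat scene 0.64 [287.  206.   45.   32.6]
hook_throat scene 0.39 [305.5 144.6  28.6  25.5]
hook_throat side 0.74 [313.4 184.8  44.8  33.3]
stand scene 0.83 [357.4 192.4 183.4 290.9]
stand scene 0.72 [321.4 181.4 109.9  87.3]
stand scene 0.24 [315.5 209.2  40.   36.1]
stand side 0.95 [370.7 164.4 159.2 285.5]
tray_floor scene 0.78 [317.5 208.5  39.4  33.8]
tray_floor scene 0.56 [252.2 191.1  49.7  42.7]
tray_floor side 0.61 [320.2 208.8  42.8  32.9]
tray_floor side 0.58 [246.  212.8  43.2  36.3]
wood_box scene 0.74 [370.5 225.8  35.4  34.7]
wood_box side 0.69 [381.8 213.3  34.1  47. ]
jar scene 0.66 [241.8 227.1  17.6  19.8]
jar side 0.94 [253.2 245.5  21.   23. ]
belt_roll scene 0.78 [304.9 143.1  27.5  21.9]
belt_roll side 0.9 [280.2 156.7  33.2  29.4]
```

```bash
cat > ov.py <<'E'
from h import *
def SW(o,yaw,P):
    c,s=np.cos(yaw),np.sin(yaw);P=np.array(P,float).reshape(-1,3)
    return P@np.array([[c,s,0],[-s,c,0],[0,0,1]])+[o[0],o[1],0]
def sq(cx,cy,hx,hy,z): return [[cx-hx,cy-hy,z],[cx+hx,cy-hy,z],[cx+hx,cy+hy,z],[cx-hx,cy+hy,z]]
def draw(o,yaw,ty,car,hook,imgs,tag,sander=None):
    sh=[sq(0,ty,58,58,16),sq(0,ty,52,52,6),sq(0,ty,58,58,0)]
    y=car-.13*1000
    zt=237-hook+4+71
    tabc=[-76,y-0,zt]
    sh+=[[[tabc[0]-19,y,zt-22],[tabc[0]+19,y,zt-22],[tabc[0]+19,y,zt+22],[tabc[0]-19,y,zt+22]]]
    sh+=[[[0,y,zt],[0,y,237-hook],[0,y+31,237-hook],[0,y+31,237-hook+22],[0,y+31,237-hook],[0,y,237-hook]]]
    sh+=[sq(-20,y,40,25,395)]
    sh+=[[[190,240,0],[190,240,490],[190,240,0]],[[190,-240,0],[190,-240,490],[190,-240,0]]]
    sh+=[[[100,-240,490],[100,240,490],[100,240,490]]]
    for n,f,(x0,y0,x1,y1),k in imgs:
        a=cv2.imread(f)[y0:y1,x0:x1];a=cv2.resize(a,None,fx=k,fy=k,interpolation=2)
        for s in sh:
            p=(proj(n,SW(o,yaw,s))-[x0,y0]+.5)*k
            cv2.polylines(a,[np.round(p*8).astype(np.int32)],True,(255,255,0),1,cv2.LINE_AA,3)
        if sander is not None:
            for s in sander:
                p=(proj(n,s)-[x0,y0]+.5)*k
                cv2.polylines(a,[np.round(p*8).astype(np.int32)],True,(0,255,0),1,cv2.LINE_AA,3)
        cv2.imwrite(f"pics/{tag}_{n}.png",a)
E
python3 - <<'E'
from ov import *
# tray centre estimate
print(plane('scene',(317.5,208.5),10),plane('side',(320.2,208.8),10))
for n in('scene','side'):
  for r in nets.trace('tray_floor',n)[:1]:
    ys,xs=np.nonzero(r['mask']);print(n,len(xs),xs.min(),xs.max(),ys.min(),ys.max())
draw((587,14),np.radians(-4),0,0,0,[('scene','pics/scene0.png',(230,90,450,340),2.4),('side','pics/side0.png',(230,60,480,320),2.3)],'ov1')
E
```

```text
[589.07749986  82.93156737  10.        ] [589.95820257  78.18351172  10.        ]
scene 874 296 337 191 227
side 1186 300 340 192 223
```

View pics/ov1_scene.png

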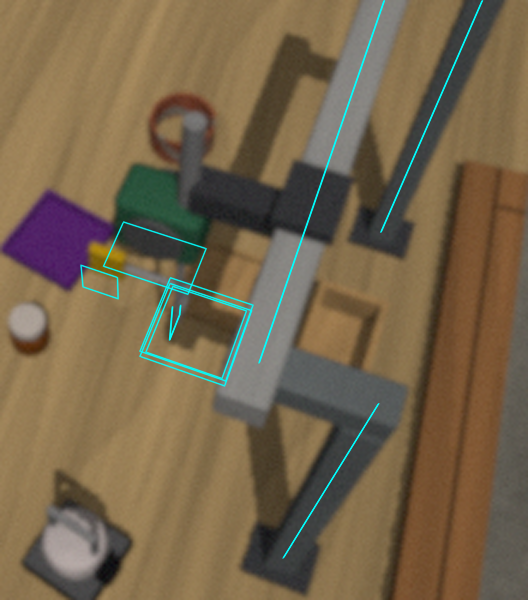

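View pics/ov1_side.png

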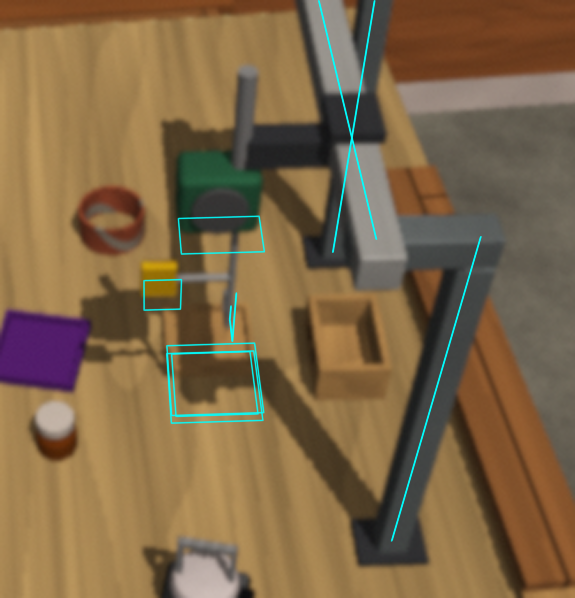

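Run:
```python
from ov import *
print(tri({'scene':(274.2,197.5),'side':(299.6,180.4)}))
a=cv2.imread('pics/scene0.png')[170:250,255:355];b=cv2.imread('pics/side0.png')[155:245,275:375]
cv2.imwrite('pics/d1.png',cv2.resize(a,None,fx=7,fy=7,interpolation=2));cv2.imwrite('pics/d2.png',cv2.resize(b,None,fx=6.5,fy=6.5,interpolation=2))
```

```text
(array([503.03422346, -84.47634715, 311.28890262]), array([2.38580317]))
```

View pics/d1.png

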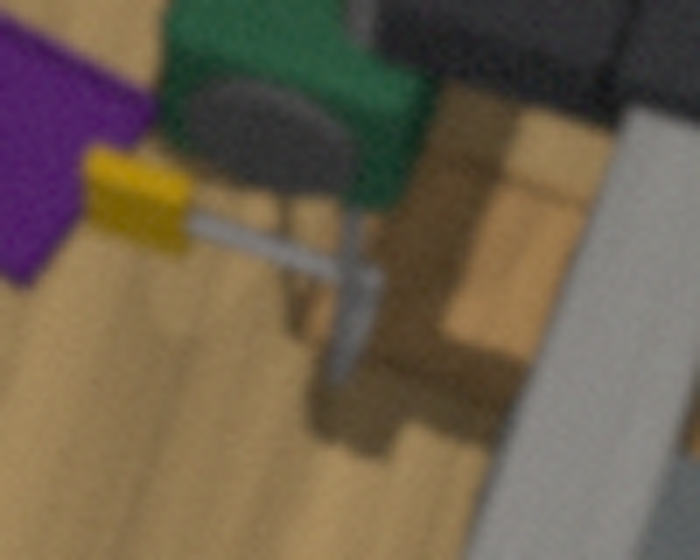

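View pics/d2.png

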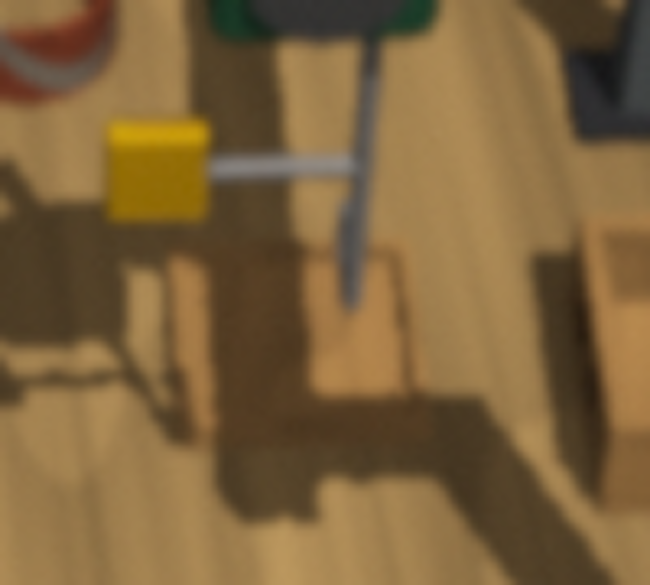

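Run:
```python
from ov import *
f=lambda u,v:(275+u/6.5-.5,155+v/6.5-.5)
for p in [(170,255),(187,440),(412,245),(437,435)]: print(plane('side',f(*p),16))
g=lambda u,v:(255+u/7-.5,170+v/7-.5)
print(tri({'scene':g(140,200),'side':f(158,174)}))
draw((587,14),np.radians(-4),66,26,0,[('scene','pics/scene0.png',(255,110,405,330),2.7),('side','pics/side0.png',(260,90,420,300),2.8)],'ov2')
```

```text
[537.34463847 141.3827685   16.        ]
[531.39937095  26.21154883  16.        ]
[653.81065501 135.24809473  16.        ]
[645.44793112  16.75865561  16.        ]
(array([502.20216771, -81.38611451, 304.45505524]), array([1.18768884]))
```

View pics/ov2_scene.png

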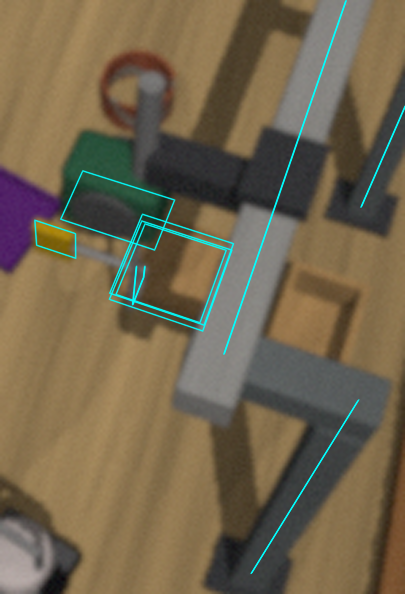

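View pics/ov2_side.png

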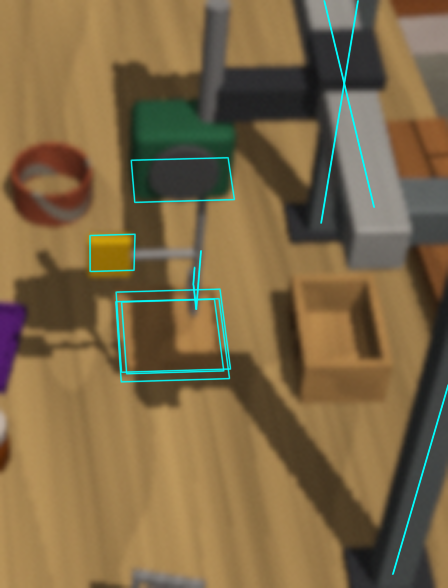

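Run:
```python
from ov import *
a=cv2.imread('pics/scene0.png')[285:350,225:300];b=cv2.imread('pics/side0.png')[280:350,280:355]
cv2.imwrite('pics/e.png',np.hstack([cv2.resize(a,(400,347),interpolation=2),cv2.resize(b,(372,347),interpolation=2)]))
```

```text
(no output)
```

View pics/e.png

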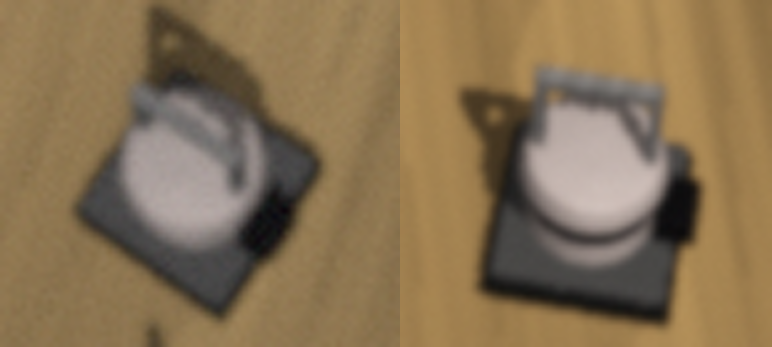

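Run:
```python
from ov import *
f=lambda u,v:(225+u/5.333-.5,285+v/5.333-.5); g=lambda u,v:(280+(u-400)/4.96-.5,280+v/4.96-.5)
A=[f(137,97),f(240,155)];B=[g(537,75),g(661,89)]
for a,b in zip(A,B): print(tri({'scene':a,'side':b}),plane('scene',a,142),plane('side',b,142))
for p in [(80,208),(220,315),(320,160)]: print('pad',plane('scene',f(*p),14))
for p in [(482,290),(667,320)]: print('pads',plane('side',g(*p),5))
```

```text
(array([ 500.68620326, -298.67763111,  139.07931828]), array([3.20033374])) [ 503.04492789 -300.74531936  142.        ] [ 498.65624896 -298.85735402  142.        ]
(array([ 557.20957309, -311.44353981,  138.90836151]), array([0.87591815])) [ 558.04500376 -312.50696209  142.        ] [ 556.25607535 -312.86321387  142.        ]
pad [ 473.27259008 -334.43456011   14.        ]
pad [ 559.68567145 -363.98715568   14.        ]
pad [ 585.70784469 -274.17633729   14.        ]
pads [ 468.5242853  -337.52881952    5.        ]
pads [ 559.07751147 -363.83835655    5.        ]
```

```bash
cat >> h.py <<'E'
def go(*tg):
    """print tool-frame deltas (m) from the present pose to successive world targets"""
    s=env.sense();R=rot(s);p=s['eef_pos']
    for t in tg:
        d=R.T@(np.array(t)-p)/1000;print('to',t,'tool d',d.round(4),'|d|',np.linalg.norm(d).round(3));p=np.array(t)
E
python3 - <<'E'
from h import *
for n,px in [('big',(202,372)),('jar',(254,253)),('roll',(280,165)),('box',(381,225)),('purple',(247,212)),('small',(340,380)),('crate',(135,110))]: print(n,plane('side',px,0).round())
st()
go((380,300,240),(370,-100,240),(529,-305,240))
E
```

```text
big [ 233. -399.    0.]
jar [379. -59.   0.]
roll [486. 293.   0.]
box [763.   3.   0.]
purple [367.  98.   0.]
small [ 561. -455.    0.]
crate [-21. 642.   0.]
t 1.25 p [241.2 522.  233. ] rpy [180.    0.  155.2] F [ 0.5  0.3 -0.6] w 91.5 j [ 1.12  0.32  1.56 -0.    1.26 -0.02]
to (380, 300, 240) tool d [-0.2191 -0.1433 -0.007 ] |d| 0.262
to (370, -100, 240) tool d [-0.1587 -0.3673 -0.    ] |d| 0.4
to (529, -305, 240) tool d [-0.2303 -0.1194  0.    ] |d| 0.259
```

```bash
python3 -m pendant '[[[0.0912,0,0,0,-9]]]'
python3 - <<'E'
from h import *
st()
go((380,300,240),(370,-100,240),(500,-297,240))
E
```

```text
time: 1.38
eef_pos: [241.2, 522.0, 233.0]
tcp_rot: [3.141, 0.0, 2.87]
wrist_force: [0.2, -0.5, 0.0]
gripper_width: 1.001
t 1.38 p [241.2 522.  233. ] rpy [180.    0.  164.4] F [ 0.2 -0.5  0. ] w 91.3 j [ 1.12  0.32  1.56 -0.    1.26 -0.18]
to (380, 300, 240) tool d [-0.1933 -0.1767 -0.007 ] |d| 0.262
to (370, -100, 240) tool d [-0.0976 -0.388  -0.    ] |d| 0.4
to (500, -297, 240) tool d [-0.1781 -0.1549 -0.    ] |d| 0.236
```

```bash
python3 -m pendant '[[[0.0912,-0.0387,-0.0353,-0.0014,0],[0.0912,-0.0387,-0.0353,-0.0014,0],[0.0912,-0.0387,-0.0353,-0.0014,0],[0.0912,-0.0387,-0.0353,-0.0014,0],[0.0912,-0.0387,-0.0353,-0.0014,0],[0.0912,-0.014,-0.0555,0,0],[0.0912,-0.014,-0.0555,0,0],[0.0912,-0.014,-0.0555,0,0],[0.0912,-0.014,-0.0555,0,0],[0.0912,-0.014,-0.0555,0,0]]]'
python3 - <<'E'
from h import *
st()
go((370,-100,240),(500,-297,240))
E
```

```text
time: 2.62
eef_pos: [370.9, 11.7, 240.3]
tcp_rot: [3.141, 0.001, 2.866]
wrist_force: [1.2, 1.3, 0.0]
gripper_width: 0.998
t 2.62 p [370.9  11.7 240.3] rpy [1.800e+02 1.000e-01 1.642e+02] F [1.2 1.3 0. ] w 91.1 j [ 0.   -0.01  1.96  0.    1.2  -1.29]
to (370, -100, 240) tool d [-0.0295 -0.1078  0.0003] |d| 0.112
to (500, -297, 240) tool d [-0.1786 -0.1543  0.0002] |d| 0.236
```

```bash
python3 -m pendant '[[[0.0912,-0.0148,-0.054,0,0],[0.0912,-0.0148,-0.054,0,0],[0.0912,-0.0446,-0.0386,0,0],[0.0912,-0.0446,-0.0386,0,0],[0.0912,-0.0446,-0.0386,0,0],[0.0912,-0.0446,-0.0386,0,0],[0.0912,0,0,0,0]]]'
python3 - <<'E'
from h import *
s=st()
im=optics.snapshot('wrist'); cv2.imwrite('pics/w1.png',im[:,:,::-1])
for r in nets.trace('sander_loop','wrist'): print(r['p'],r['extent'])
E
```

```text
time: 3.5
eef_pos: [501.4, -298.8, 238.6]
tcp_rot: [-3.141, -0.0, 2.863]
wrist_force: [-0.4, 1.3, 0.1]
gripper_width: 1.002
t 3.5 p [ 501.4 -298.8  238.6] rpy [-180.   -0.  164.] F [-0.4  1.3  0.1] w 91.3 j [-0.56  0.33  1.53 -0.    1.28 -1.85]
0.95 [178.9, 247.5, 67.1, 48.2]
0.67 [119.2, 41.1, 153.7, 76.4]
0.59 [277.4, 227.9, 82.6, 110.5]
0.53 [541.6, 262.6, 36.8, 20.5]
```

View pics/w1.png

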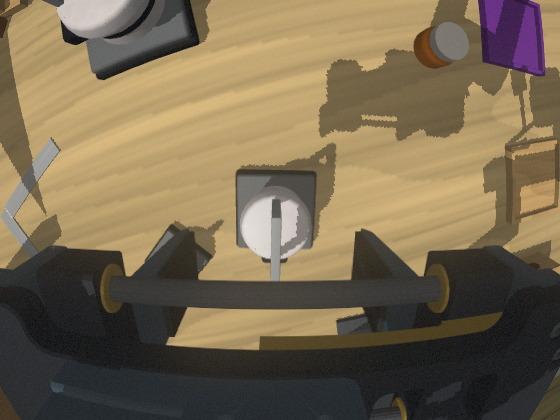

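Run:
```python
from h import *
s=st()
a=wplane((276.5,203),145,s);b=wplane((275.5,275),145,s);print(a,b,np.degrees(np.arctan2(*(b-a)[[1,0]])))
for p in [(236.5,170),(316,171),(316,247),(237.5,246)]: print(wplane(p,14,s).round(1))
im=cv2.imread('pics/w1.png')[160:290,220:335];cv2.imwrite('pics/w1c.png',cv2.resize(im,None,fx=4.5,fy=4.5,interpolation=2))
```

```text
t 3.6 p [ 499.5 -295.6  239.2] rpy [ 1.799e+02 -1.000e-01  1.642e+02] F [-0.4  0.2  0.1] w 90.8 j [-0.55  0.33  1.54  0.    1.28 -1.85]
[ 485.91685274 -290.10115746  145.        ] [ 546.08675541 -307.852635    145.        ] -16.43724729607628
[ 466.4 -332.4   14. ]
[ 493.  -242.6   14. ]
[ 586.3 -265.5   14. ]
[ 558.  -360.1   14. ]
```

View pics/w1c.png

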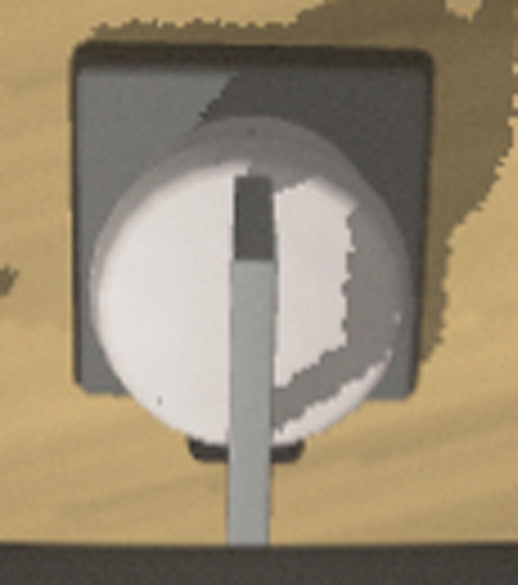

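Run:
```python
from h import *
s=st()
a=wplane((275.7,218.2),145,s);u=np.array([np.cos(np.radians(-16)),np.sin(np.radians(-16)),0]);c=a+31*u;print(a,c)
go((c[0],c[1],150),(c[0],c[1],146))
```

```text
t 3.6 p [ 499.5 -295.6  239.2] rpy [ 1.799e+02 -1.000e-01  1.642e+02] F [-0.4  0.2  0.1] w 90.8 j [-0.55  0.33  1.54  0.    1.28 -1.85]
[ 497.72507631 -294.07712191  145.        ] [ 527.52418889 -302.62187994  145.        ]
to (np.float64(527.5241888860112), np.float64(-302.6218799438785), 150) tool d [-0.0291  0.0008  0.0892] |d| 0.094
to (np.float64(527.5241888860112), np.float64(-302.6218799438785), 146) tool d [-0.    -0.     0.004] |d| 0.004
```

```bash
python3 -m pendant '[[[0.0912,-0.0291,0.0008,0,0],[0.0912,0,0,0.049,0],[0.0912,0,0,0.049,0],[0.0912,0,0,0,0],[0.0,0,0,0,0],[0.0,0,0,0,0],[0.0,0,0,0,0],[0.0,0,0,0,0],[0.0,0,0,0,0],[0,0,0,0,0]]]' 35
python3 - <<'E'
from h import *
s=st()
im=optics.snapshot('wrist'); cv2.imwrite('pics/w2.png',im[:,:,::-1])
E
```

```text
time: 4.85
eef_pos: [528.0, -302.9, 141.9]
tcp_rot: [3.141, -0.0, 2.866]
wrist_force: [1.0, 0.2, -0.3]
gripper_width: 0.369
t 4.85 p [ 528.  -302.9  141.9] rpy [180.   -0.  164.2] F [ 1.   0.2 -0.3] w 33.7 j [-0.54  0.44  1.62  0.    1.08 -1.83]
```

View pics/w2.png

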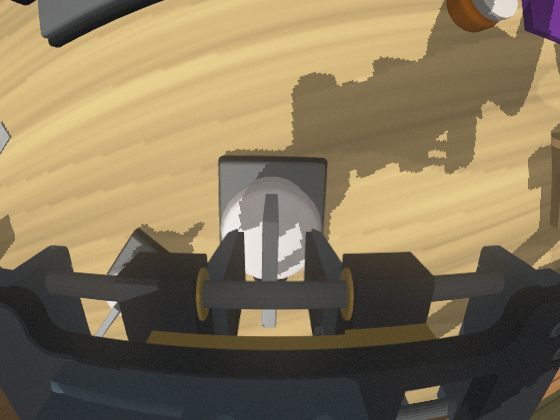

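```bash
python3 -m pendant '[[[0,0,0,0,0],[0,0,0,0,0],[0,0,0,0,0],[0,0,0,0,0],[0,0,0,0,0],[0,0,0,-0.02,0],[0,0,0,0,0]]]' 45
python3 - <<'E'
from h import *
s=st()
go((435,-285,235),(385,-100,235),(385,70,235))
E
```

```text
time: 5.78
eef_pos: [528.8, -303.2, 162.8]
tcp_rot: [-3.141, 0.003, 2.866]
wrist_force: [0.1, 0.0, -4.3]
gripper_width: 0.084
t 5.78 p [ 528.8 -303.2  162.8] rpy [-180.     0.2  164.2] F [ 0.1  0.  -4.3] w 7.7 j [-0.54  0.42  1.59  0.    1.13 -1.83]
to (435, -285, 235) tool d [ 0.0951 -0.008  -0.0725] |d| 0.12
to (385, -100, 235) tool d [ 0.0985  0.1644 -0.0004] |d| 0.192
to (385, 70, 235) tool d [ 0.0463  0.1636 -0.0002] |d| 0.17
```

```bash
python3 -m pendant '[[[0,0,0,-0.035,0],[0,0.03,-0.0025,-0.0375,0],[0,0.032,-0.0025,0,0],[0,0.033,-0.003,0,0],[0,0.0246,0.041,0,0],[0,0.0246,0.041,0,0],[0,0.0246,0.041,0,0],[0,0.0246,0.041,0,0],[0,0.0115,0.041,0,0],[0,0.0115,0.041,0,0]]]' ; python3 -m pendant '[[[0,0.0115,0.041,0,0],[0,0.0115,0.041,0,0],[0,0,0,0,-6],[0,0,0,0,-6],[0,0,0,0,0]]]'
python3 - <<'E'
from h import *
s=st()
im=optics.snapshot('wrist'); cv2.imwrite('pics/w3.png',im[:,:,::-1])
im=optics.snapshot('side'); cv2.imwrite('pics/s3.png',im[:,:,::-1])
E
```

```text
time: 7.02
eef_pos: [383.8, -13.6, 233.9]
tcp_rot: [3.142, -0.0, 2.866]
wrist_force: [1.4, 0.2, -4.5]
gripper_width: 0.082
time: 7.65
eef_pos: [384.2, 70.4, 233.8]
tcp_rot: [3.142, -0.001, 3.074]
wrist_force: [0.4, 0.8, -4.8]
gripper_width: 0.083
t 7.65 p [384.2  70.4 233.8] rpy [ 1.800e+02 -1.000e-01  1.762e+02] F [ 0.4  0.8 -4.8] w 7.6 j [ 0.15  0.02  1.94  0.    1.18 -1.35]
```

View pics/w3.png

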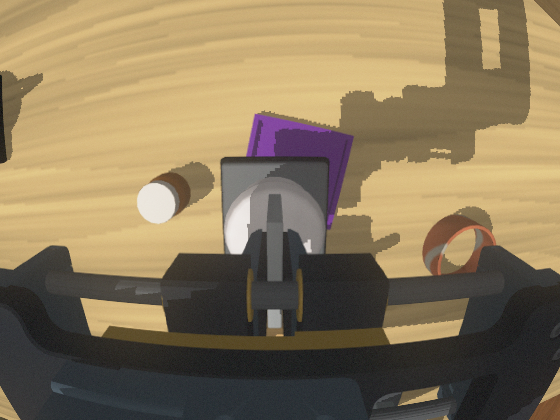

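View pics/s3.png

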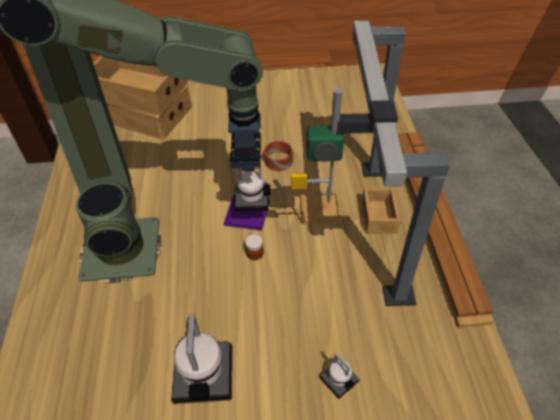

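Run:
```python
from h import *
st();go((591.6,79.8,200))
```

```text
t 7.75 p [384.5  70.1 234. ] rpy [-180.    -0.   176.1] F [-0.1  0.8 -4.7] w 7.8 j [ 0.15  0.02  1.93  0.    1.18 -1.35]
to (591.6, 79.8, 200) tool d [-0.206   0.0237  0.0339] |d| 0.21
```

```bash
python3 -m pendant '[[[0,-0.0412,0.0047,0,0],[0,-0.0412,0.0047,0,0],[0,-0.0412,0.0047,0,0],[0,-0.0412,0.0047,0,0],[0,-0.0412,0.0047,0.004,0],[0,0,0,0.03,0],[0,0,0,0,0]]]'
python3 - <<'E'
from ov import *
s=st()
im=optics.snapshot('wrist'); cv2.imwrite('pics/w4.png',im[:,:,::-1])
im=optics.snapshot('side'); cv2.imwrite('pics/s4.png',im[:,:,::-1])
im=optics.snapshot('scene'); cv2.imwrite('pics/c4.png',im[:,:,::-1])
w=cv2.imread('pics/w4.png')
for z,h in((16,58),(6,52)):
  p=wproj(SW((587,14),np.radians(-4),sq(0,66,h,h,z)),s)
  cv2.polylines(w,[np.round(p*8).astype(np.int32)],True,(0,255,0),1,cv2.LINE_AA,3)
cv2.imwrite('pics/w4o.png',cv2.resize(w[130:330,150:400],(750,600),interpolation=2))
E
```

```text
time: 8.62
eef_pos: [589.9, 79.5, 197.2]
tcp_rot: [-3.14, -0.008, 3.074]
wrist_force: [-1.4, 0.0, -4.5]
gripper_width: 0.084
t 8.62 p [589.9  79.5 197.2] rpy [-179.9   -0.5  176.1] F [-1.4  0.  -4.5] w 7.6 j [ 0.11  0.38  1.57  0.    1.2  -1.39]
```

View pics/w4o.png

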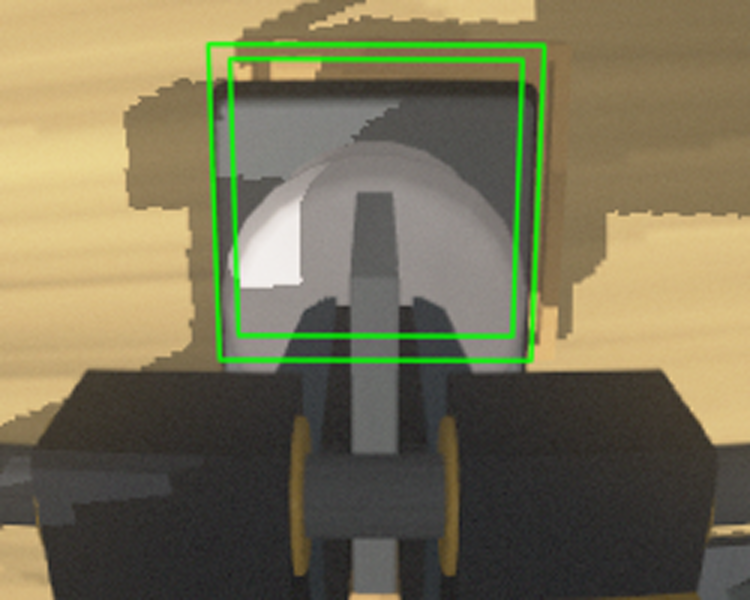

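View pics/w4.png

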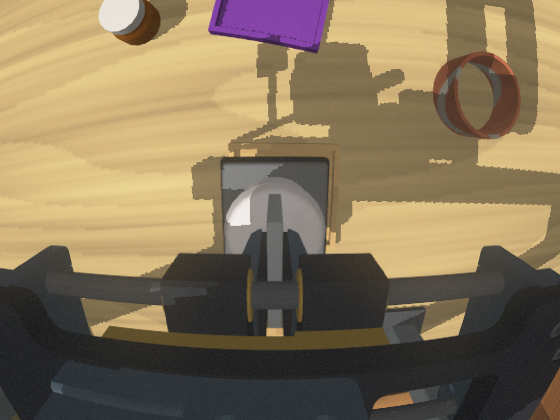

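View pics/s4.png

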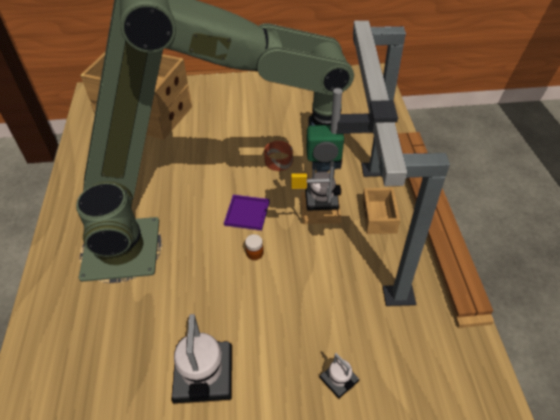

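Run:
```python
from ov import *
s=st()
im=optics.snapshot('wrist'); cv2.imwrite('pics/w5.png',im[:,:,::-1])
w=cv2.imread('pics/w5.png')
cv2.imwrite('pics/w5o.png',cv2.resize(w[130:260,200:360],(800,650),interpolation=2)[:600])
s=env.sense();print(s['eef_pos'],s['tcp_rot'])
```

```text
t 8.78 p [592.1  80.  201.4] rpy [1.800e+02 1.000e-01 1.762e+02] F [-0.1  0.7 -3.2] w 7.7 j [ 0.11  0.37  1.56  0.    1.2  -1.39]
[592.29937329  80.02618664 201.85588644] [3.14104292e+00 2.38391165e-03 3.07487435e+00]
```

View pics/w5o.png

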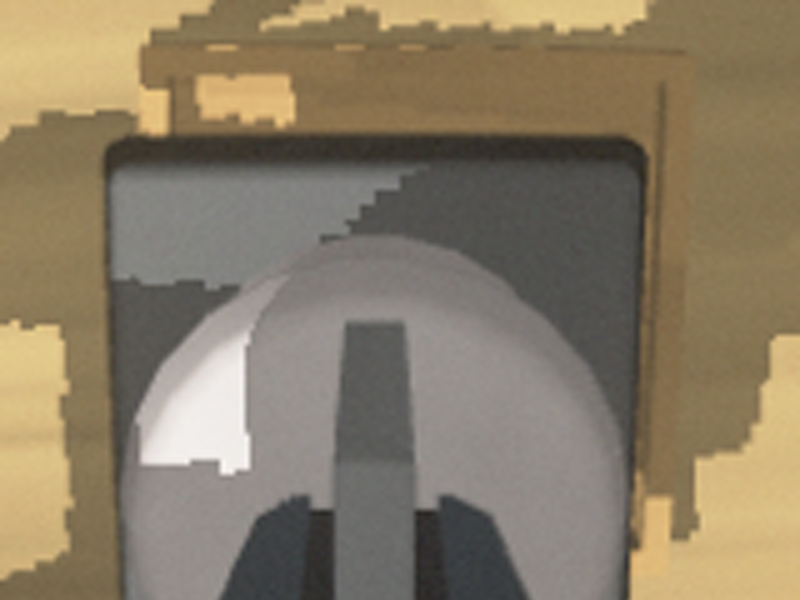

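Run:
```python
from ov import *
s=env.sense();s['eef_pos']=np.array([592.1,80.0,201.6]);s['tcp_rot']=np.array([np.pi,0.001,np.radians(176.15)])
f=lambda u,v:(200+u/5-.5,130+v/5-.5)
L=wplane(f(142,45),16,s);Rr=wplane(f(694,55),16,s);B=wplane(f(674,530),16,s)
print(L,Rr,B,np.linalg.norm(Rr-L))
d=(Rr-L)/np.linalg.norm(Rr-L);print('yaw',np.degrees(np.arctan2(-d[0],d[1])))
n=np.array([d[1],-d[0],0]);print('centre',(L+Rr)/2+58*n)
il=wplane(f(174,85),16,s);ir=wplane(f(660,85),16,s);print('inner',il,ir,(il+ir)/2)
pl=wplane(f(106,160),72,s);pr=wplane(f(645,160),72,s);print('pad',pl,pr,(pl+pr)/2,'near edge',wplane(f(375,155),72,s),wplane(f(375,137),62,s))
```

```text
[528.5875044   36.03052741  16.        ] [537.87886392 151.00627139  16.        ] [642.86420378 144.15984733  16.        ] 115.35055727613391
yaw -4.620116718638424
centre [591.04472238  88.8465637   16.        ]
inner [537.53682598  42.04351415  16.        ] [543.92050566 143.46083121  16.        ] [540.72866582  92.75217268  16.        ]
pad [546.03300277  35.97010368  72.        ] [552.31600052 130.59056894  72.        ] [549.17450164  83.28033631  72.        ] near edge [548.6838482   83.21213572  72.        ] [546.5983253   83.36421777  62.        ]
```

Run:
```python
from ov import *
s=env.sense();R=rot(s);R[:, :]=R
def T(P): return (np.array(P)@R.T)+[592.1,80,201.5]
sand=[T(sq(0,0,48,48,142)),T(sq(0,0,31,4,-4))]
draw((587,14),np.radians(-4),66,26,0,[('side','pics/s4.png',(275,145,375,245),5.5),('scene','pics/c4.png',(265,150,365,250),5.5)],'ov4',sand)
draw((587,14),np.radians(-4.3),75,26,0,[('side','pics/side0.png',(275,145,375,245),5.5),('scene','pics/scene0.png',(265,150,365,250),5.5)],'ov5')
a=[cv2.imread(f'pics/{t}_{n}.png')[:,:] for t in('ov4','ov5') for n in('side','scene')]
cv2.imwrite('pics/m.png',cv2.resize(np.vstack([np.hstack(a[:2]),np.hstack(a[2:])]),(600,600)))
```

```text
(no output)
```

View pics/ov4_side.png

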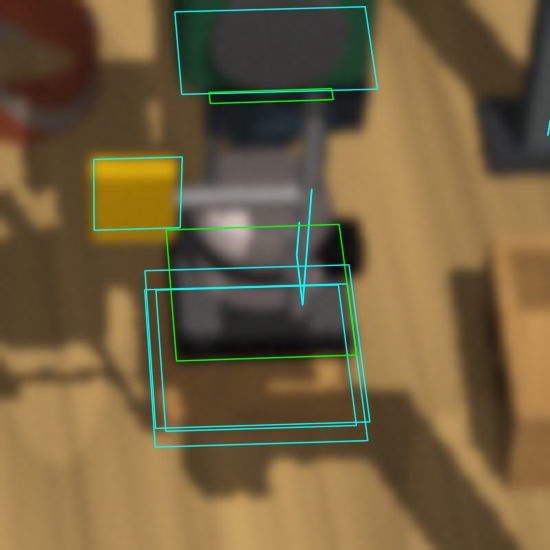

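View pics/ov5_side.png

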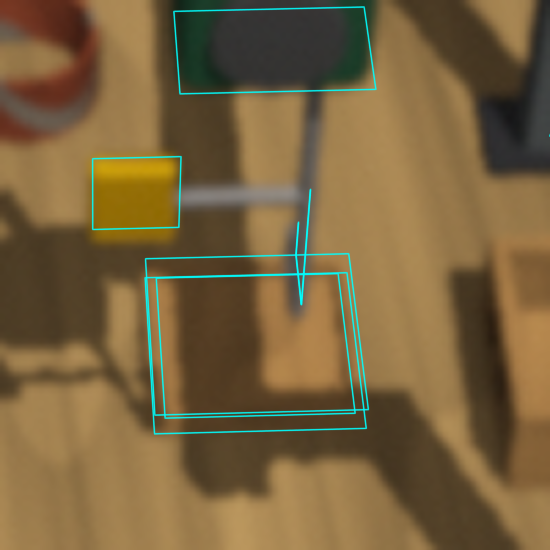

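View pics/ov5_scene.png

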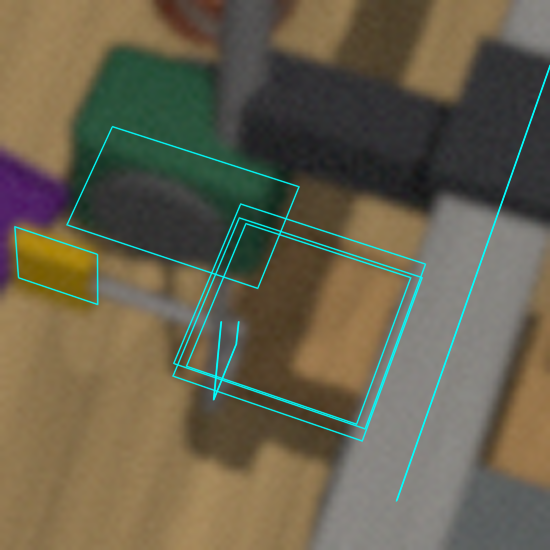

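```bash
python3 -m pendant '[[[0,0.0041,0.0083,0.02,0.7],[0,0,0,0.005,0],[0,0,0,0,0]]]'
python3 - <<'E'
from ov import *
s=st()
im=optics.snapshot('wrist'); cv2.imwrite('pics/w6.png',im[:,:,::-1])
w=cv2.imread('pics/w6.png')
cv2.imwrite('pics/w6o.png',cv2.resize(w[130:260,200:360],(800,650),interpolation=2)[:600])
E
```

```text
time: 9.2
eef_pos: [588.6, 88.4, 176.1]
tcp_rot: [-3.142, 0.001, 3.063]
wrist_force: [-0.3, -0.2, -3.2]
gripper_width: 0.082
t 9.2 p [588.6  88.4 176.1] rpy [-1.800e+02  1.000e-01  1.755e+02] F [-0.3 -0.2 -3.2] w 7.5 j [ 0.13  0.39  1.61 -0.    1.15 -1.36]
```

View pics/w6o.png

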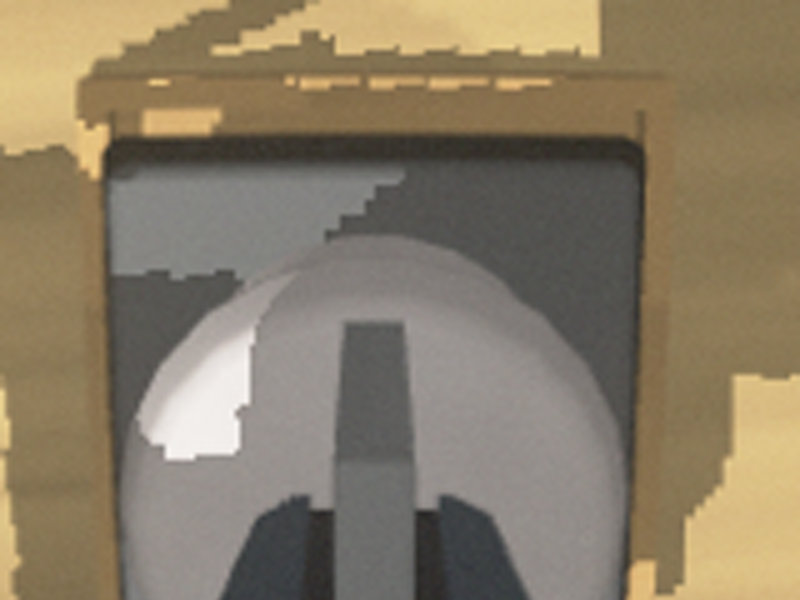

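Run:
```python
from ov import *
s=env.sense();s['eef_pos']=np.array([588.4,88.5,176.5])
f=lambda u,v:(200+u/5-.5,130+v/5-.5)
for z in(0,16): print(z,wplane(f(377,76),z,s))
print('inner',wplane(f(377,108),16,s))
for z in(28,34,38): print('pad',z,wplane(f(377,137),z,s))
print(st()['eef_pos'])
```

```text
0 [534.6460135  93.4777424   0.       ]
16 [533.5165794   93.52142869  16.        ]
inner [539.70476757  93.04260038  16.        ]
pad 28 [544.03216621  92.67508728  28.        ]
pad 34 [543.38237714  92.70897424  34.        ]
pad 38 [542.94918443  92.73156555  38.        ]
t 9.25 p [588.9  88.4 176.4] rpy [1.800e+02 1.000e-01 1.755e+02] F [ 0.2  0.2 -4.4] w 7.7 j [ 0.13  0.39  1.6  -0.    1.15 -1.36]
[588.88260627  88.42052863 176.42990435]
```

```bash
python3 -m pendant '[[[0,0,0.0005,0.01,0],[0,0,0,0.01,0],[0,0,0,0.006,0],[0,0,0,0,0]]]'
python3 - <<'E'
from h import *
st();im=optics.snapshot('wrist'); cv2.imwrite('pics/w7.png',im[:,:,::-1])
w=cv2.imread('pics/w7.png')
cv2.imwrite('pics/w7o.png',cv2.resize(w[120:250,200:360],(800,650),interpolation=2)[:600])
E
```

```text
time: 9.75
eef_pos: [588.2, 89.1, 148.8]
tcp_rot: [-3.141, -0.001, 3.063]
wrist_force: [-0.7, 0.5, -4.2]
gripper_width: 0.08
t 9.75 p [588.2  89.1 148.8] rpy [-1.800e+02 -1.000e-01  1.755e+02] F [-0.7  0.5 -4.2] w 7.3 j [ 0.13  0.41  1.64  0.    1.09 -1.36]
```

View pics/w7o.png

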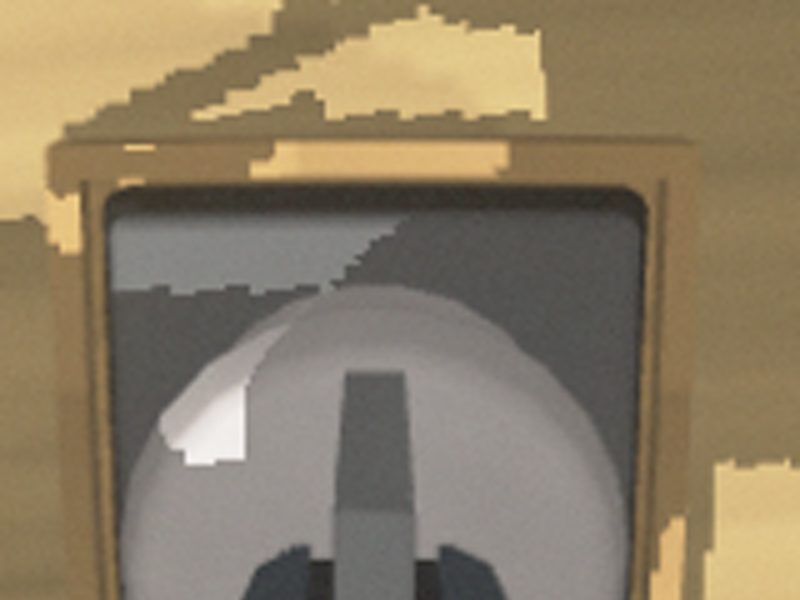

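```bash
python3 -m pendant '[[[0,0,0,0.001,0],[0,0,0,0.0005,0],[0,0,0,0,0]]]'
```

```text
time: 10.18
eef_pos: [588.4, 89.1, 148.0]
tcp_rot: [3.141, 0.0, 3.063]
wrist_force: [-0.3, 1.3, -4.3]
gripper_width: 0.084
```

```bash
python3 -m pendant '[[[0,0,0,0.001,0],[0,0,0,0.001,0],[0,0,0,0,0]]]'
```

```text
time: 10.55
eef_pos: [589.1, 89.3, 147.6]
tcp_rot: [3.141, 0.002, 3.063]
wrist_force: [-1.9, 0.5, 5.5]
gripper_width: 0.084
```

```bash
python3 -m pendant '[[[0.03,0,0,-0.0005,0],[0.03,0,0,0,0],[0.03,0,0,0,0],[0.05,0,0,-0.01,0],[0.05,0,0,-0.02,0],[0.05,0,0,-0.025,0],[0.05,0.02,0,-0.02,0],[0.05,0,0,0,0]]]'
python3 - <<'E'
from h import *
st();im=optics.snapshot('wrist'); cv2.imwrite('pics/w8.png',im[:,:,::-1])
w=cv2.imread('pics/w8.png')
cv2.imwrite('pics/w8o.png',cv2.resize(w[130:300,170:380],(741,600),interpolation=2)[:600])
im=optics.snapshot('side'); cv2.imwrite('pics/s8.png',im[:,:,::-1])
E
```

```text
time: 11.55
eef_pos: [568.8, 90.9, 223.7]
tcp_rot: [3.141, 0.004, 3.063]
wrist_force: [0.3, -0.1, 0.2]
gripper_width: 0.551
t 11.55 p [568.8  90.9 223.7] rpy [179.9   0.2 175.5] F [ 0.3 -0.1  0.2] w 50.3 j [ 0.14  0.33  1.58  0.    1.23 -1.35]
```

View pics/w8o.png

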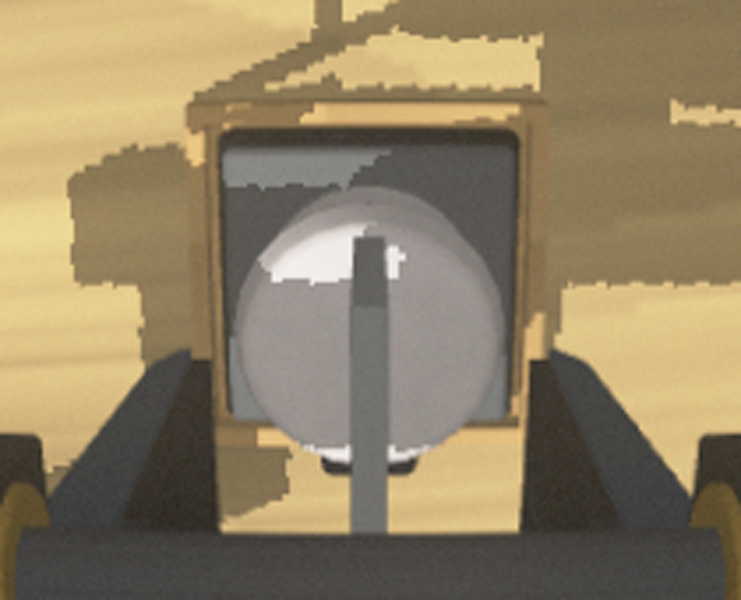

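View pics/s8.png

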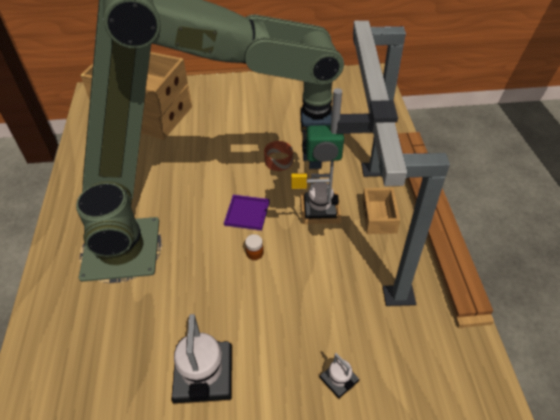

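Run:
```python
from h import *
st();go((410,91,260),(410,-81,320),(460,-81,320))
```

```text
t 11.65 p [568.8  90.6 221.4] rpy [180.    0.  175.5] F [-0.5 -0.7 -0.2] w 49.9 j [ 0.14  0.33  1.58 -0.    1.23 -1.35]
to (410, 91, 260) tool d [ 0.1583 -0.012  -0.0387] |d| 0.163
to (410, -81, 320) tool d [-0.0135 -0.1715 -0.06  ] |d| 0.182
to (460, -81, 320) tool d [-0.0498  0.0039  0.    ] |d| 0.05
```

```bash
python3 -m pendant '[[[0.07,0.0528,-0.004,-0.0129,0],[0.07,0.0528,-0.004,-0.0129,0],[0.07,0.0528,-0.004,-0.0129,0],[0.07,-0.0034,-0.0429,-0.015,0],[0.07,-0.0034,-0.0429,-0.015,0],[0.07,-0.0034,-0.0429,-0.015,0],[0.07,-0.0034,-0.0429,-0.015,0],[0.07,0,0,0,0],[0.07,-0.05,0.004,0,0],[0.07,0,0,0,0]]]'
python3 - <<'E'
from ov import *
s=st()
for n in('side','scene'):
    im=optics.snapshot(n); cv2.imwrite(f'pics/{n}9.png',im[:,:,::-1])
a=cv2.resize(cv2.imread('pics/side9.png')[100:240,230:370],(400,400),interpolation=2);b=cv2.resize(cv2.imread('pics/scene9.png')[120:260,220:360],(400,400),interpolation=2)
cv2.imwrite('pics/m9.png',np.hstack([a,b]))
E
```

```text
time: 12.9
eef_pos: [462.1, -80.3, 318.2]
tcp_rot: [3.14, -0.002, 3.064]
wrist_force: [-0.9, -0.5, -0.2]
gripper_width: 0.763
t 12.9 p [462.1 -80.3 318.2] rpy [ 1.799e+02 -1.000e-01  1.756e+02] F [-0.9 -0.5 -0.2] w 69.6 j [-0.2   0.11  1.63  0.    1.41 -1.69]
```

View pics/m9.png

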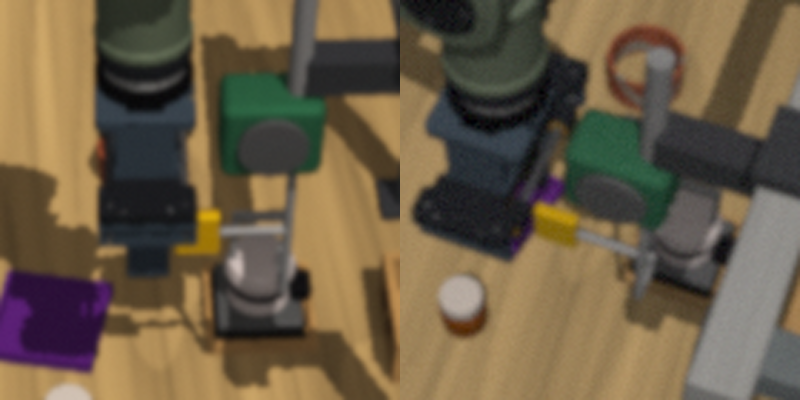

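```bash
python3 -m pendant '[[[0.07,-0.01,0.0008,0,0],[0.07,-0.006,0.0005,0,0],[0.07,0,0,0,0]]]'
python3 - <<'E'
from ov import *
s=st()
for n in('side','scene'):
    im=optics.snapshot(n); cv2.imwrite(f'pics/{n}10.png',im[:,:,::-1])
a=cv2.resize(cv2.imread('pics/side10.png')[100:220,250:370],(600,600),interpolation=2)
cv2.imwrite('pics/m10.png',a)
im=optics.snapshot('wrist'); cv2.imwrite(f'pics/w10.png',im[:,:,::-1])
E
```

```text
time: 13.38
eef_pos: [476.1, -80.8, 320.1]
tcp_rot: [3.141, 0.0, 3.063]
wrist_force: [-0.4, -0.7, -0.4]
gripper_width: 0.77
t 13.38 p [476.1 -80.8 320.1] rpy [180.    0.  175.5] F [-0.4 -0.7 -0.4] w 70.2 j [-0.19  0.13  1.6   0.    1.41 -1.68]
```

View pics/m10.png

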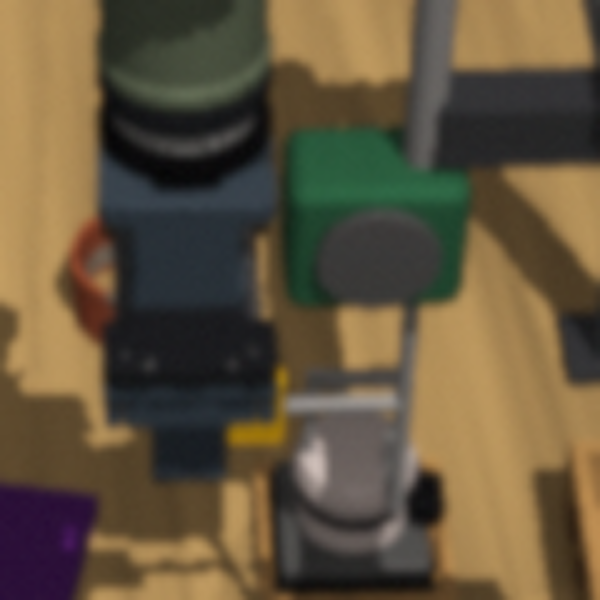

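View pics/w10.png

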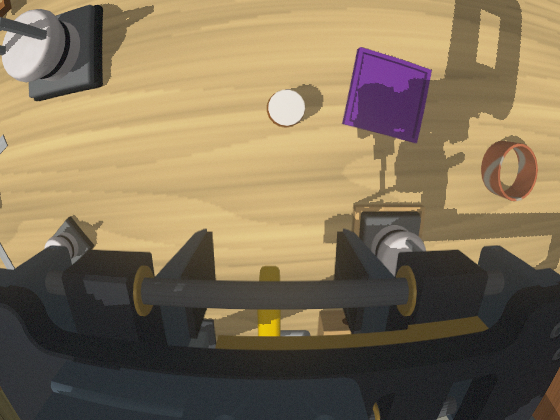

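Run:
```python
from ov import *
s=st()
for z in(326,332): print(wplane((269.5,266),z,s))
```

```text
t 13.53 p [475.7 -80.9 320.2] rpy [180.   -0.  175.5] F [-0.9  0.1 -0.3] w 70.0 j [-0.19  0.13  1.6   0.    1.41 -1.68]
[468.18653446 -82.68165446 326.        ]
[465.36511714 -82.36946944 332.        ]
```

```bash
python3 -m pendant '[[[0.07,-0.002,0,0,0],[0,0,0,0,0],[0,0,0,0,0],[0,0,0,0,0],[0,0,0,0,0],[0,0,0,0,0],[0,0,0,0,0],[0,0,0,0,0],[0,0,0,0,0]]]' 40
python3 - <<'E'
from ov import *
s=st()
im=optics.snapshot('side'); cv2.imwrite(f'pics/side11.png',im[:,:,::-1])
a=cv2.resize(cv2.imread('pics/side11.png')[100:220,250:370],(600,600),interpolation=2)
cv2.imwrite('pics/m11.png',a)
im=optics.snapshot('wrist'); cv2.imwrite(f'pics/w11.png',im[:,:,::-1])
E
```

```text
time: 14.65
eef_pos: [477.9, -81.2, 320.1]
tcp_rot: [-3.141, 0.0, 3.063]
wrist_force: [-0.7, -0.4, -0.1]
gripper_width: 0.132
t 14.65 p [477.9 -81.2 320.1] rpy [-180.     0.   175.5] F [-0.7 -0.4 -0.1] w 12.0 j [-0.19  0.13  1.6  -0.    1.41 -1.68]
```

View pics/m11.png

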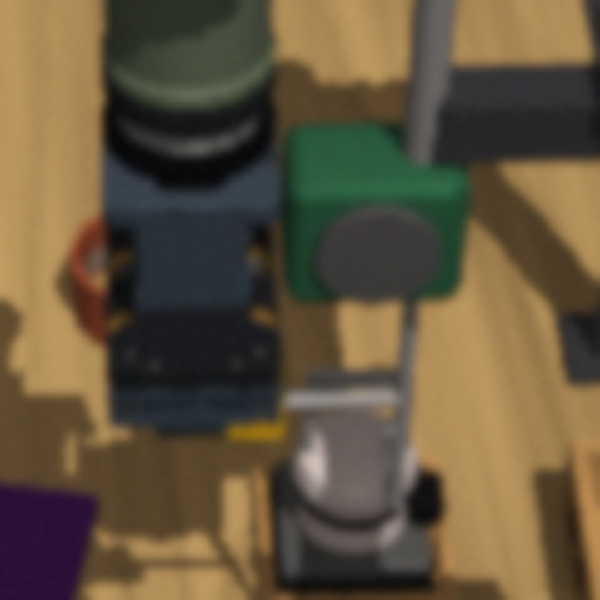

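View pics/w11.png

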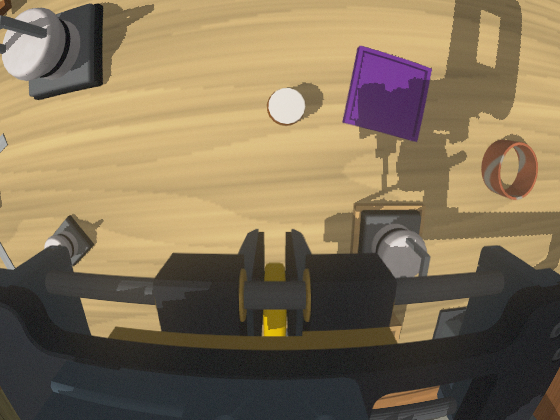

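```bash
python3 -m pendant '[[[0,0,0,0.013,0],[0,0,0,0.013,0],[0,0,0,0.013,0],[0,0,0,0.013,0],[0,0,0,0.013,0],[0,0,0,0.013,0],[0,0,0,0.013,0],[0,0,0,0.013,0],[0,0,0,0.013,0],[0,0,0,0.013,0]]]' 55; python3 -m pendant '[[[0,0,0,0,0]]]'
python3 - <<'E'
from ov import *
s=st()
for n in('side','scene'):
    im=optics.snapshot(n); cv2.imwrite(f'pics/{n}12.png',im[:,:,::-1])
a=cv2.resize(cv2.imread('pics/side12.png')[120:240,250:370],(400,400),interpolation=2);b=cv2.resize(cv2.imread('pics/scene12.png')[150:270,240:360],(400,400),interpolation=2)
cv2.imwrite('pics/m12.png',np.hstack([a,b]))
im=optics.snapshot('wrist'); cv2.imwrite(f'pics/w12.png',im[:,:,::-1])
E
```

```text
time: 16.0
eef_pos: [478.0, -81.1, 191.4]
tcp_rot: [-3.141, 0.001, 3.063]
wrist_force: [-4.0, -0.0, 11.7]
gripper_width: 0.126
time: 16.12
eef_pos: [477.9, -81.1, 190.8]
tcp_rot: [-3.142, 0.001, 3.063]
wrist_force: [-3.4, 0.1, 9.4]
gripper_width: 0.123
t 16.12 p [477.9 -81.1 190.8] rpy [-180.     0.   175.5] F [-3.4  0.1  9.4] w 11.2 j [-0.19  0.21  1.83  0.    1.1  -1.68]
```

View pics/m12.png

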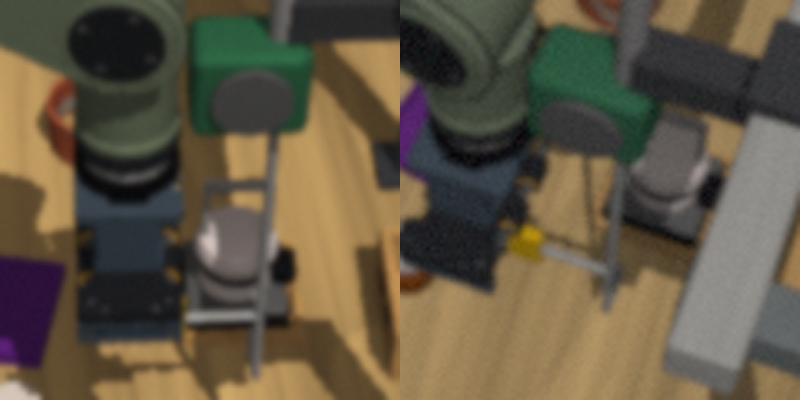

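View pics/w12.png

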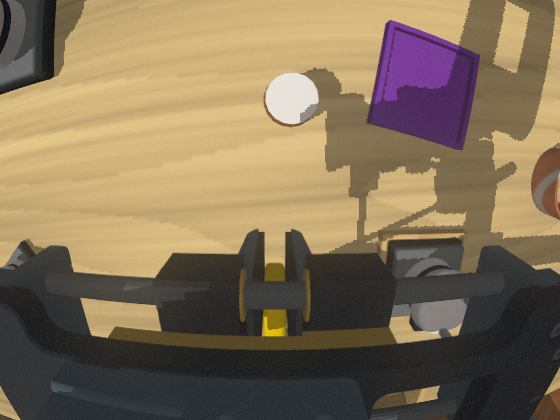

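```bash
python3 -m pendant '[[[0,0,0.02,0,0],[0,0,0.02,0,0],[0,0,0.02,0,0],[0,0,0.02,0,0],[0,0,0.02,0,0],[0,0,0.02,0,0],[0,0,0,0,0]]]'
python3 - <<'E'
from ov import *
s=st()
for n in('side','scene'):
    im=optics.snapshot(n); cv2.imwrite(f'pics/{n}13.png',im[:,:,::-1])
a=cv2.resize(cv2.imread('pics/side13.png')[110:220,270:380],(400,400),interpolation=2);b=cv2.resize(cv2.imread('pics/scene13.png')[120:240,270:390],(400,400),interpolation=2)
cv2.imwrite('pics/m13.png',np.hstack([a,b]))
im=optics.snapshot('wrist'); cv2.imwrite(f'pics/w13.png',im[:,:,::-1])
E
```

```text
time: 17.15
eef_pos: [487.3, 40.2, 191.5]
tcp_rot: [3.14, 0.001, 3.065]
wrist_force: [-3.5, 0.2, 9.6]
gripper_width: 0.126
t 17.15 p [487.3  40.2 191.5] rpy [179.9   0.  175.6] F [-3.5  0.2  9.6] w 11.5 j [ 0.06  0.22  1.82  0.    1.1  -1.44]
```

View pics/m13.png

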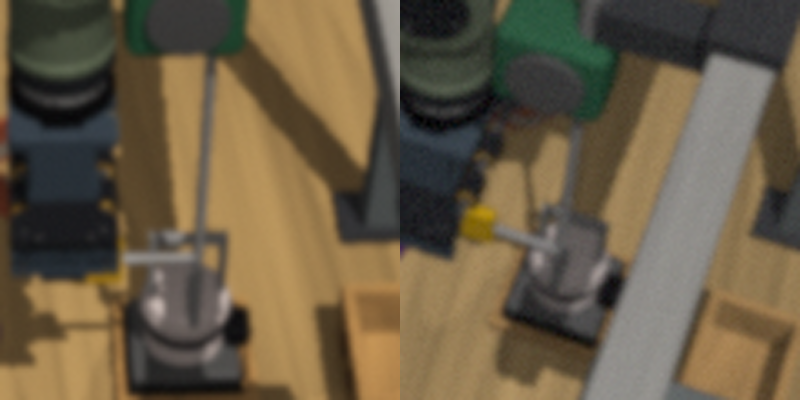

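View pics/w13.png

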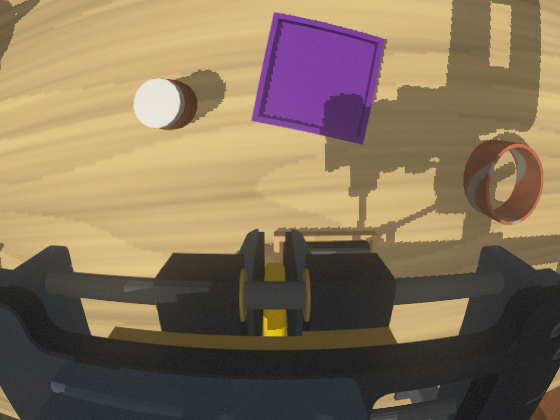

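```bash
python3 -m pendant '[[[0,0,0.006,0,0],[0,0,0.006,0,0],[0,0,0.006,0,0],[0,0,0.006,0,0],[0,0,0,0,0]]]'; python3 -m pendant '[[[0,0,0.006,0,0],[0,0,0.006,0,0],[0,0,0.006,0,0],[0,0,0,0,0]]]';python3 - <<'E'
from ov import *
s=st()
for n in('side','scene'):
    im=optics.snapshot(n); cv2.imwrite(f'pics/{n}14.png',im[:,:,::-1])
a=cv2.resize(cv2.imread('pics/side14.png')[150:230,280:360],(400,400),interpolation=2);b=cv2.resize(cv2.imread('pics/scene14.png')[160:240,280:360],(400,400),interpolation=2)
cv2.imwrite('pics/m14.png',np.hstack([a,b]))
E
```

```text
time: 17.92
eef_pos: [489.0, 63.3, 191.5]
tcp_rot: [3.14, 0.001, 3.063]
wrist_force: [-4.0, 1.3, 9.6]
gripper_width: 0.128
time: 18.42
eef_pos: [490.4, 81.3, 191.5]
tcp_rot: [3.14, 0.001, 3.063]
wrist_force: [-3.8, 1.4, 9.9]
gripper_width: 0.123
t 18.43 p [490.4  81.3 191.5] rpy [179.9   0.  175.5] F [-3.8  1.4  9.9] w 11.2 j [ 0.14  0.23  1.8   0.    1.11 -1.35]
```

View pics/m14.png

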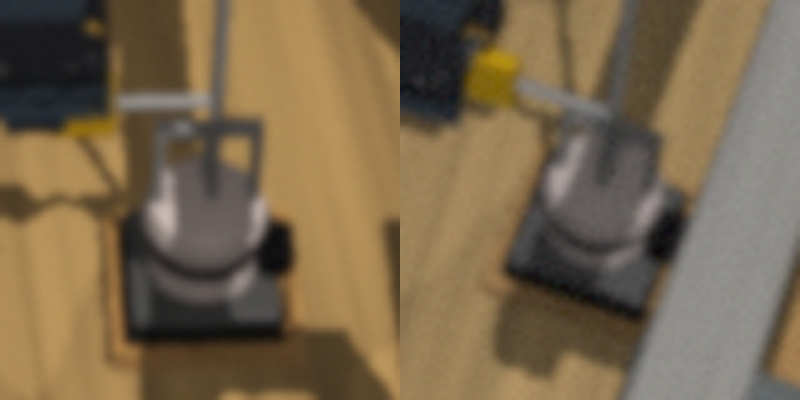

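```bash
python3 -m pendant '[[[0,0,0,-0.008,0],[0,0,0,-0.008,0],[0,0,0,-0.006,0],[0,0,0,0,0]]]'; python3 -m pendant '[[[0,0,0,-0.004,0],[0,0,0,-0.004,0],[0,0,0,-0.004,0],[0,0,0,-0.004,0],[0,0,0,0,0]]]';python3 - <<'E'
from ov import *
s=st()
for n in('side','scene'):
    im=optics.snapshot(n); cv2.imwrite(f'pics/{n}15.png',im[:,:,::-1])
a=cv2.resize(cv2.imread('pics/side15.png')[150:230,280:360],(400,400),interpolation=2);b=cv2.resize(cv2.imread('pics/scene15.png')[160:240,280:360],(400,400),interpolation=2)
cv2.imwrite('pics/m15.png',np.hstack([a,b]))
E
```

```text
time: 19.02
eef_pos: [490.4, 81.0, 213.7]
tcp_rot: [3.14, 0.001, 3.063]
wrist_force: [-2.9, 0.7, 8.2]
gripper_width: 0.125
time: 19.65
eef_pos: [490.4, 80.6, 228.3]
tcp_rot: [3.141, -0.0, 3.063]
wrist_force: [-2.3, 1.6, 2.8]
gripper_width: 0.124
t 19.65 p [490.4  80.6 228.3] rpy [180.   -0.  175.5] F [-2.3  1.6  2.8] w 11.3 j [ 0.14  0.2   1.74  0.    1.2  -1.35]
```

View pics/m15.png

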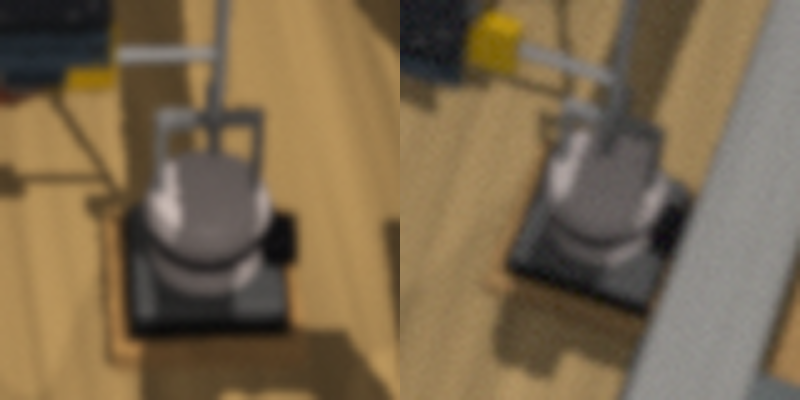

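```bash
python3 -m pendant '[[[0.06,0,0,0,0],[0.06,0,0,0,0],[0.06,0.02,0,0,0],[0.06,0.05,0,0,0],[0.06,0.05,0,0,0],[0.06,0,0,0,0],[0.06,0,0,0,0],[0.06,0,0,0,0],[0.06,0,0,0,0],[0.06,0,0,0,0]]]';python3 - <<'E'
from ov import *
s=st()
for n in('side','scene'):
    im=optics.snapshot(n); cv2.imwrite(f'pics/{n}16.png',im[:,:,::-1])
a=cv2.resize(cv2.imread('pics/side16.png')[110:230,260:380],(400,400),interpolation=2);b=cv2.resize(cv2.imread('pics/scene16.png')[130:250,260:380],(400,400),interpolation=2)
cv2.imwrite('pics/m16.png',np.hstack([a,b]))
E
```

```text
time: 21.0
eef_pos: [371.5, 89.8, 228.0]
tcp_rot: [-3.142, -0.0, 3.063]
wrist_force: [-0.2, 0.3, -0.1]
gripper_width: 0.66
t 21.0 p [371.5  89.8 228. ] rpy [-180.    -0.   175.5] F [-0.2  0.3 -0.1] w 60.2 j [ 0.21  0.01  1.96  0.    1.17 -1.28]
```

View pics/m16.png

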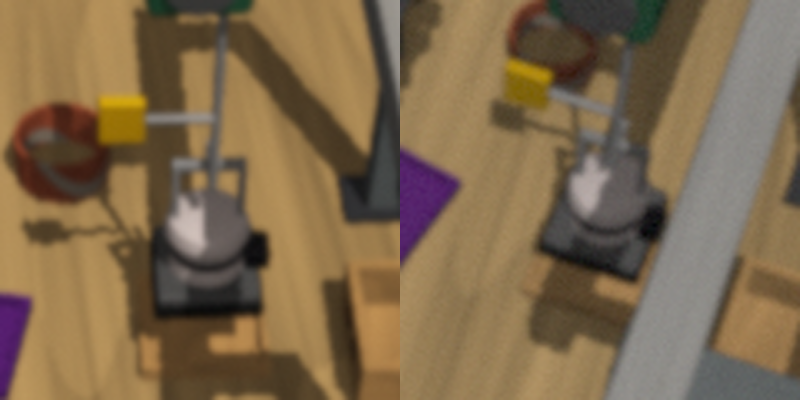

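The sander hangs clear of the tray. I'll wait for it to settle, compare pictures for stillness, and check the bystanders.

```bash
python3 -m pendant '[[[0.06,0.03,0,0,0],[0.06,0,0,0,0],[0.06,0,0,0,0],[0.06,0,0,0,0],[0.06,0,0,0,0],[0.06,0,0,0,0],[0.06,0,0,0,0],[0.06,0,0,0,0],[0.06,0,0,0,0],[0.06,0,0,0,0]]]'
cat > chk.py <<'E'
from h import *
import sys
s=st();im={}
for n in('side','scene'):
    im[n]=optics.snapshot(n); cv2.imwrite(f'pics/{n}{sys.argv[1]}.png',im[n][:,:,::-1])
    for l in('sander_loop','pull_tab','jar','belt_roll','wood_box'):
        print(n,l,[np.round(r['extent'],1).tolist() for r in nets.trace(l,n)][:4])
E
python3 chk.py 17; python3 -m pendant '[[[0.06,0,0,0,0],[0.06,0,0,0,0],[0.06,0,0,0,0],[0.06,0,0,0,0],[0.06,0,0,0,0],[0.06,0,0,0,0],[0.06,0,0,0,0],[0.06,0,0,0,0]]]' >/dev/null; python3 chk.py 18
python3 - <<'E'
import cv2,numpy as np
for n,(x,y) in {'side':(260,110),'scene':(260,130)}.items():
    a,b,c=[cv2.GaussianBlur(cv2.imread(f'pics/{n}{k}.png')[y:y+120,x:x+120],(3,3),0).astype(float) for k in(16,17,18)]
    print(n,abs(a-b).mean(),abs(b-c).mean(),abs(b-c).max())
E
```

```text
time: 22.35
eef_pos: [341.1, 92.2, 228.2]
tcp_rot: [3.141, 0.0, 3.063]
wrist_force: [0.4, -0.2, 0.1]
gripper_width: 0.656
t 22.35 p [341.1  92.2 228.2] rpy [180.    0.  175.5] F [ 0.4 -0.2  0.1] w 59.8 j [ 0.23 -0.03  2.01  0.    1.17 -1.26]
side sander_loop [[202.2, 358.7, 65.7, 85.8], [338.7, 376.5, 37.2, 47.4], [323.2, 182.6, 36.9, 49.3]]
side pull_tab [[306.9, 141.1, 36.6, 48.9]]
side jar [[254.7, 247.6, 19.2, 27.4]]
side belt_roll [[279.3, 155.3, 31.2, 29.3], [337.9, 103.4, 98.2, 121.2]]
side wood_box [[378.7, 212.4, 37.2, 46.6], [323.9, 183.4, 36.2, 45.9]]
scene sander_loop [[321.8, 191.2, 38.9, 48.9]]
scene pull_tab [[311.1, 161.1, 39.3, 34.8]]
scene jar [[239.7, 226.3, 18.0, 24.7], [345.5, 129.1, 102.2, 104.1], [322.1, 192.3, 32.3, 47.5]]
scene belt_roll [[303.9, 143.1, 27.3, 27.3]]
scene wood_box [[371.6, 225.2, 36.3, 40.5], [344.4, 129.5, 105.0, 106.6]]
t 23.95 p [341.1  92.2 228.1] rpy [180.    0.  175.5] F [-0.7  0.1  0. ] w 59.9 j [ 0.23 -0.03  2.01  0.    1.17 -1.26]
side sander_loop [[339.9, 377.2, 39.9, 45.6], [323.8, 182.7, 37.1, 53.0], [203.0, 358.5, 64.0, 92.2]]
side pull_tab [[307.4, 142.4, 37.9, 45.3]]
side jar []
side belt_roll [[277.2, 157.1, 27.9, 32.1]]
side wood_box [[381.2, 211.8, 35.8, 47.7]]
scene sander_loop [[149.9, 320.4, 62.4, 69.9], [319.7, 190.8, 39.8, 48.9], [253.6, 379.8, 28.1, 28.7]]
scene pull_tab [[309.8, 161.9, 36.6, 36.9]]
scene jar [[242.8, 227.9, 15.5, 23.2], [321.4, 192.3, 37.5, 49.4]]
scene belt_roll [[303.4, 143.7, 27.5, 21.5]]
scene wood_box [[306.4, 144.2, 27.1, 23.1], [371.9, 223.8, 38.8, 38.5]]
side 1.198449074074074 0.3186805555555556 6.0
scene 1.7934027777777777 0.7702546296296297 7.0
```

View pics/side18.png

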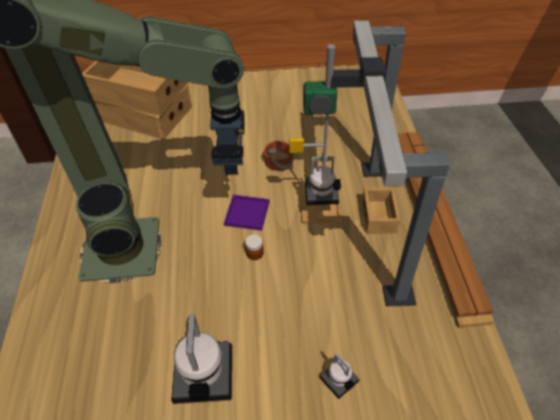

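```bash
for i in 1; do python3 -m pendant '[[[0.06,0,0,0,0],[0.06,0,0,0,0],[0.06,0,0,0,0],[0.06,0,0,0,0],[0.06,0,0,0,0],[0.06,0,0,0,0],[0.06,0,0,0,0],[0.06,0,0,0,0],[0.06,0,0,0,0],[0.06,0,0,0,0]]]'; done; python3 -c "
import cv2
from cell import optics,workorder
for n in('side','scene'):
    im=optics.snapshot(n)[:,:,::-1].astype(int);b=cv2.imread(f'pics/{n}18.png').astype(int);print(n,abs(im-b).mean(),abs(cv2.blur(im.astype('float32'),(3,3))-cv2.blur(b.astype('float32'),(3,3))).max())
print(workorder.close_job())"
```

```text
time: 25.8
eef_pos: [341.1, 92.2, 228.1]
tcp_rot: [3.142, 0.0, 3.063]
wrist_force: [0.1, -0.6, -0.4]
gripper_width: 0.657
side 0.7067247732426304 3.7777786
scene 2.2001147959183673 9.0
the job is handed in; nothing more can be done
None
```

The middle-sized sander is parked on its balancer and hangs still, clear of the wooden tray, and I handed the job in at about 26 s. I carried it upright by its loop bar, set it in the tray with the loop across the rail, and let go. I then gripped the yellow tab, pulled the hook down 130 mm, slid it about 163 mm into the loop and released it.

**Checks that passed:**
- **Hook engaged before release:** I eased the hook up about 37 mm before letting go. The vertical force fell from 8.2 to 2.8 N, so the hook was carrying the sander. That lifted it a few millimetres; the spring did the rest.
- **Hanging still:** the last pictures show it hanging clear of the tray, with only noise-level differences between them over about 2 s. The robot stood well back and touched nothing.
- **Bystanders:** the jar, belt roll and wooden box look unmoved to within a few pixels.

**Checks that disagreed or failed:**
- **Tray position:** the fixed-camera estimate was about 9 mm off in y from the wrist camera. I followed the wrist camera, and the sander seated squarely.
- **Grip on the tab:** the moves could not tilt the tool, so I held only the near edge of the tab, clear of the housing. It did not slip.
- **Jar in the last side view:** the network missed it there once, but it is plainly visible in the picture.

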